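# Run a board carrier up to the conveyor's stop switch

## Task

Lift the board carrier by its upright grip and set it down in the upstream end of the conveyor bed, flat between the side rails and without touching the roller arm yet. Then slide it gently along the bed so that its front edge bends the roller arm sideways until the switch trips and its flag stands about halfway up (well short of upright: driving the arm further ruins the switch). Leave the carrier there holding the switch tripped, let go and leave the other things alone.

Things in the scene. Friction and masses are not known exactly. Their poses are not given: they have to be found in the camera images.
- carrier: Loose flat aluminium board carrier, about 0.9 kg, with a green circuit board on it: base 120 (own x) x 100 (own y) x 20 mm, same either way round. In its middle stands an upright aluminium grip plate, 70 (x) x 14 (y) mm, reaching 70 mm above the underside; pinch it across its 14 mm. Origin: centre of the underside; z up.
- grip (a point): Middle of the carrier's grip plate, 55 mm above the carrier's underside; turns with the carrier.
- bed: Fixed conveyor bed, 380 mm long (own y; +y is downstream), open at both ends: a deck 128 mm wide (own x) with rubber belts between two aluminium side rails 14 mm wide. Deck top 30 mm, rail top 42 mm above the work surface. The carrier lies on the deck with its own y along the bed's y, either way round. Origin: on the work surface under the deck's middle.
- lever (a joint): Angle of the roller arm (rad): 0 at rest, growing as its roller is pushed downstream, end stop 1.45. Level steel arm, 72 mm from a vertical shaft (bed x +106, y +75 mm, on a grey switch housing 47 mm high beside the bed) to the roller, 52 to 62 mm above the work surface, so it clears the carrier's base. At rest it leans 0.45 rad upstream of square to the bed. Spring return.
- roller (a point): Centre of the black roller (20 mm diameter, 37 to 53 mm above the work surface) that hangs under the arm's end over the deck; the carrier's front edge meets it.
- flag (a joint): Angle of the switch's trip flag (rad): 0 lying level, 1.57 upright. The arm first swings 0.3 to 0.8 rad (differs, cannot be seen) against a light spring with the flag still; then the push steps up by some 2 to 5 N and the flag rises 3 rad per rad of arm, halfway after about 20 mm more travel. Sliding the carrier alone takes 5 to 10 N; this friction holds the tripped arm.
- flag_tip (a point): Free end of the flag: a steel strip with a white block 36 mm long, 30 mm high and 14 mm thick at its end, 80 mm long in all, hinged 60 mm above the work surface on a dark box (46 mm high) beside the switch housing, at bed x +144 mm; at rest it points downstream.
- bottle: Bystander: white plastic bottle, 56 mm diameter, 150 mm tall; origin at the centre of its foot. Leave alone.
- tray: Bystander: black divided tray 100 x 140 x 35 mm; origin under its centre. Leave alone.
- driver: Bystander: red-handled screwdriver, 200 mm long, lying on the table. Leave alone.
- load_point (a point): Point on the deck top, 110 mm upstream of the bed's middle: a carrier set down with its middle here lies clear of the roller arm. Axes as the bed's.
There are look-alikes about, which are no part of the job. Several things look just like the carrier: the one meant starts farthest to the robot's right.

How it is judged:
On the way, in this order (a step that is already met when the one before it is completed fails the run):
1. the carrier lies in the bed between the rails, roller arm and flag still at rest (z of carrier in the frame of bed between 0.027 and 0.033 m and x of carrier in the frame of bed between -0.008 and 0.008 m and y of carrier in the frame of bed above -0.17 m and angle between the y axis of carrier and the y axis of bed, either way round below 0.1 rad and value of joint each of lever, flag below 0.06 rad), for 0.2 s.
2. the roller arm is bent until the flag stands about halfway up (value of joint flag between 0.4 and 1.15 rad), for 0.3 s.
At the end, for the whole second after the job is handed in: The carrier lies at rest and released, flat on the deck (within 3 mm), between the rails, square to the bed within 0.1 rad, its edge holding the roller arm so that the flag stands between 0.4 and 1.15 rad (all of step 2 and z of carrier in the frame of bed between 0.027 and 0.033 m and x of carrier in the frame of bed between -0.008 and 0.008 m and angle between the y axis of carrier and the y axis of bed, either way round below 0.1 rad and linear speed of carrier below 0.01 m/s); the robot touches nothing.
It fails at once if the switch is overdriven: flag past 1.3 rad (value of joint flag above 1.3 rad).
It fails at once if a bystander (bottle, tray or screwdriver) is moved by more than 25 mm (distance of any of bottle, tray, driver from where it was at the start of the episode above 0.025 m).
It also fails if it takes over 72 s, if anything falls off the work surface, if the arm or the gripper's body presses on something with over 40 N, if the wrist force passes 120 N, or if a joint passes its speed limit or range.

## Robot

A 6-joint arm with a two-finger parallel gripper is mounted at the origin on the work surface. World frame = base frame: x ahead of the robot, y to its left, z up, the work surface at z = 0. Lengths are in m, angles in rad, forces in N, time in s.
With the tool pointing down it reaches from about 0.225 to 0.875 m from the base axis. Payload 3.4 kg.
Tool frame: the origin (TCP) lies at the very end of the fingers, on their centre line; the grasp point (between the pads) lies 19 mm behind it; z points along the fingers, y is the direction in which the jaws open and shut (so a half turn about z gives the same grasp; the last joint's range is limited). The gripper opens to 85 mm and grips with 20 to 120 N. Pads are 22 mm wide; open, the fingers measure 114 mm over their backs; the gripper's body (76 mm by 85 mm) begins 54 mm behind the grasp point. The pads swing forward as they close: fully open they stand 13 mm farther back than shut.
Start: joints at [1.012, 0.276, 1.505, -0, 1.361, -0.121], TCP at [0.244, 0.521, 0.231] pointing down, gripper open.
Joint ranges: [-2.89, 2.89], [-0.75, 2.08], [0.22, 2.7], [-1.18, 4.32], [0.11, 2.71], [-2.7, 2.7]. Speed limits (rad/s): [2.57, 2.57, 3.14, 3.14, 3.14, 3.14].

## Interface

Orientations are given as a unit quaternion [w, x, y, z].
In Python, from rig import get_state, get_image, camera_model, sign_off gives the robot as it stands. The module is installed in compiled form; this text tells all that it offers.
- The arm moves only by the tool drive_tool, never from a script. Its argument "motion" is text: rows parted by semicolons, each of 7 numbers parted by spaces: the turn, a rotation vector about the tool's x, y, z in degrees, then the shift along the tool's x, y, z in m, then the opening in per cent of the stroke, from 0 (shut) to 100 (fully open). In form: wx wy wz tx ty tz hand; .... A call has 1 to 12 rows; each row shifts and turns the pose as measured when the row begins, along the tool's axes as they then stand; what a row does not reach is not made up. A row lasts 1/8 s, in which the tool goes at most 62.5 mm and 10.7 degrees, less where a joint would pass 70% of its speed; a pose out of reach is approached as far as the arm can. A call is refused whole if a number of a shift passes 0.0625 or a number of a turn 10.7, either way. A call with a gripper value outside its range is refused whole. The fingers move at their own pace and stop on an object; "newtons" is the grip in N (left out, the last holds). Time passes only in rows, so rows that do not move let the fingers close. It gives the time, the measured TCP pose, the force and the opening at its end, in the units of the state.
- get_state(): the state, without advancing time (a new reading comes with each control period).
- get_image(name): name is "side" or "top"; returns (picture, depth): 400x640x3 uint8, red, green, blue; 400x640 float32, m along the optical axis (not along the pixel's ray), 0 where there is no reading.
- camera_model(name): a dict with "camera_matrix" (3x3 intrinsics, pixels), "cam_to_world" (4x4, takes a point from camera to world coordinates). Camera axes: x right, y up, looking along -z (the intrinsics and any distortion apply to the point x, -y, -z); pixel columns grow to the right and rows downward; lengths in m; the calibration is good to about 2 mm. A picture is of the moment at which its call begins. camera_model takes no time and is no camera call.
- sign_off(): hands the job in, once; it reports no verdict.
The state is a dict: "clock": time; "qpos": joint angles; "qd": joint speeds; "effort": joint torques, N m; "position": TCP position; "ee_rot": TCP orientation; "contact_force": force on the tool from outside, world axes, zero at the start; "moment": the same for the moment, N m; "width": finger opening in m.
Only numpy, scipy, OpenCV 4.12 (cv2) and the standard library are available. Lean on these libraries where they do the work, as an engineer would, in place of code of your own. Each camera call takes 0.05 s, during which the arm holds its last target.

## Working session

There is one attempt and no reset: what is moved stays moved. The work goes in short steps, Python scripts to look and compute and a tool call to move; the robot and the scene stay as the last step left them, time stands still between calls to the robot, and variables do not carry over. Pictures are saved under pics/ and viewed, and the job is handed in when it is done.

Besides the shell and the picture viewer there is one more tool, called after "Call:" as name(argument=value, ...) on one line, values as JSON. drive_tool: Moves the arm, as the interface text tells. Its arguments: {"type":"object","properties":{"motion":{"type":"string"},"newtons":{"type":"number"}},"required":["motion"]}

```bash
mkdir -p pics
python3 - <<'E'
from rig import *
import cv2,numpy as np
print(get_state())
for n in("side","top"):
    im,d=get_image(n); m=camera_model(n); print(n,m)
    cv2.imwrite(f"pics/{n}0.png",im[:,:,::-1]); np.save(f"{n}0.npy",im); np.save(f"{n}0d.npy",d)
E
```

```text
{'clock': 0.0, 'qpos': array([ 1.01198431e+00,  2.76606729e-01,  1.50615314e+00,  1.94284547e-05,
        1.36071452e+00, -1.21008370e-01]), 'qd': array([-0.001781  , -0.00149654,  0.00033511, -0.00125676, -0.00081707,
       -0.00057098]), 'effort': array([-6.93330512e-04, -4.16776335e+01, -2.45802212e+01, -3.67527982e-04,
        1.13177451e-02, -2.39163164e-06]), 'position': array([0.24348532, 0.52030438, 0.23042506]), 'ee_rot': array([-3.22643237e-04,  2.17159672e-01,  9.76135642e-01, -8.83869821e-04]), 'contact_force': array([ 0.54494148, -0.20122181,  0.16381614]), 'moment': array([-0.00437962,  0.01274097,  0.05760428]), 'width': 0.08569590879258249}
side {'camera_matrix': array([[473.87818248,   0.        , 326.52700029],
       [  0.        , 473.87818248, 211.17226939],
       [  0.        ,   0.        ,   1.        ]]), 'cam_to_world': array([[ 0.74300432,  0.41798954, -0.52271342, -0.17694555],
       [-0.66913645,  0.44738089, -0.59338584, -0.87580848],
       [-0.01417708,  0.79065485,  0.61209797,  0.94507059],
       [ 0.        ,  0.        ,  0.        ,  1.        ]])}
top {'camera_matrix': array([[374.84963248,   0.        , 321.09687268],
       [  0.        , 374.84963248, 202.1645874 ],
       [  0.        ,   0.        ,   1.        ]]), 'cam_to_world': array([[-0.00307791,  0.99796657, -0.06366519,  0.47729605],
       [-0.99964636, -0.00475224, -0.02616431, -0.0440369 ],
       [-0.02641365,  0.06356215,  0.99762827,  1.24099412],
       [ 0.        ,  0.        ,  0.        ,  1.        ]])}
```

```bash
ls .
```

```text
pics
side0.npy
side0d.npy
top0.npy
top0d.npy
```

View pics/top0.png

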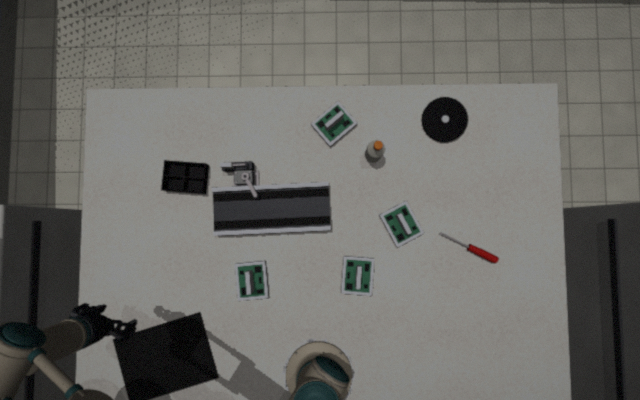

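View pics/side0.png

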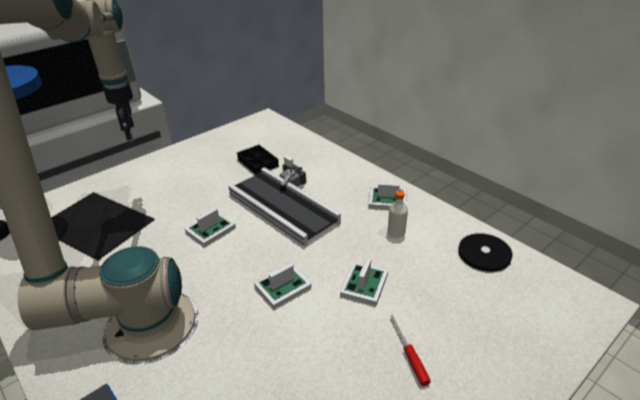

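The carriers show up in the top view at (334,124), (401,224), (358,275) and (252,280). World -y points right in that image, so (401,224) should be the one meant. The bed is at (272,210) with the roller near (256,193). The arm is on the left part of the far side, so downstream is image left (world +y). Next I measure these.

```bash
cat > h.py <<'E'
import numpy as np,cv2
from rig import *
def ray(n,u,v):
    m=camera_model(n);K=m["camera_matrix"];T=m["cam_to_world"]
    d=np.array([(u-K[0,2])/K[0,0],-(v-K[1,2])/K[1,1],-1.])
    return T[:3,3],T[:3,:3]@d
def plane(n,u,v,z):
    o,d=ray(n,u,v);return o+d*(z-o[2])/d[2]
def cloud(n,d):
    m=camera_model(n);K=m["camera_matrix"];T=m["cam_to_world"]
    v,u=np.mgrid[:d.shape[0],:d.shape[1]]
    P=np.stack([(u-K[0,2])/K[0,0]*d,-(v-K[1,2])/K[1,1]*d,-d],-1)
    return P@T[:3,:3].T+T[:3,3]
def proj(n,p):
    m=camera_model(n);K=m["camera_matrix"];T=m["cam_to_world"]
    c=(np.asarray(p)-T[:3,3])@T[:3,:3]
    return K[0,0]*c[0]/-c[2]+K[0,2],K[1,1]*-c[1]/-c[2]+K[1,2]
E
python3 - <<'E'
from h import *
for n in("top","side"):
    im=np.load(n+"0.npy");d=np.load(n+"0d.npy");P=cloud(n,d)
    hsv=cv2.cvtColor(im,cv2.COLOR_RGB2HSV)
    g=cv2.inRange(hsv,(65,90,30),(88,255,255))
    g=cv2.morphologyEx(g,cv2.MORPH_CLOSE,np.ones((7,7)))
    for c in cv2.findContours(g,0,2)[0]:
        if cv2.contourArea(c)<150: continue
        r=cv2.minAreaRect(c);print(n,"green",np.round(r[0]),np.round(r[1]),round(r[2]),plane(n,*r[0],.02).round(3))
    if n=="top":
        for (u,v) in [(334,124),(401,224),(358,275),(252,280)]:
            Q=P[v-25:v+25,u-25:u+25].reshape(-1,3);z=Q[:,2]
            gp=Q[(z>.05)&(z<.09)];print(u,v,"grip",len(gp),gp.mean(0).round(4), "ztop",np.percentile(gp[:,2],90))
            r=cv2.minAreaRect((gp[:,:2]*1000).astype(np.float32));print(r)
            b=Q[(z>.008)&(z<.09)];print("  base",cv2.minAreaRect((b[:,:2]*1000).astype(np.float32)))
        Q=P[150:240,200:340].reshape(-1,3);z=Q[:,2]
        b=Q[(z>.034)&(z<.05)];print("rails",len(b),cv2.minAreaRect((b[:,:2]*1000).astype(np.float32)))
        b=Q[(z>.015)&(z<.05)&(Q[:,0]<.53)];print("bed",cv2.minAreaRect((b[:,:2]*1000).astype(np.float32)))
a=np.load("top0.npy")
cv2.imwrite("pics/c1.png",np.hstack([cv2.resize(a[195:255,370:430],(400,400),interpolation=2),cv2.resize(a[150:250,205:340][:, :],(400,400*100//135),interpolation=2).copy() if 0 else cv2.resize(a[150:210,210:270],(400,400),interpolation=2)])[:,:,::-1])
b=np.load("side0.npy");cv2.imwrite("pics/c2.png",cv2.resize(b[140:250,220:350],None,fx=5,fy=5,interpolation=2)[:,:,::-1])
E
```

```text
top green [ 11. 339.] [24. 14.] 39 [0.114 1.001 0.02 ]
top green [251. 281.] [29. 23.] 84 [0.302 0.217 0.02 ]
top green [357. 276.] [23. 30.] 4 [ 0.318 -0.128  0.02 ]
top green [401. 223.] [29. 23.] 62 [ 0.485 -0.272  0.02 ]
top green [334. 123.] [22. 29.] 50 [ 0.818 -0.054  0.02 ]
334 124 grip 121 [ 0.8145 -0.0548  0.0668] ztop 0.071840947135134
((815.9752807617188, -54.88530731201172), (14.630885124206543, 68.8573989868164), 39.74110412597656)
  base ((817.0681762695312, -55.656494140625), (100.79385375976562, 120.37605285644531), 40.10896682739258)
401 224 grip 122 [ 0.4837 -0.2715  0.0669] ztop 0.07141639600982484
((483.9053039550781, -272.6702575683594), (68.76106262207031, 14.250970840454102), 27.862377166748047)
  base ((482.37493896484375, -273.5263671875), (123.24542236328125, 100.4339828491211), 27.80263328552246)
358 275 grip 115 [ 0.3183 -0.1285  0.0679] ztop 0.07100745014005723
((317.83563232421875, -129.09896850585938), (14.119877815246582, 69.3606185913086), 85.31716918945312)
  base ((317.0279846191406, -129.1858367919922), (100.19305419921875, 120.8487319946289), 85.35989379882812)
252 280 grip 130 [0.3022 0.2137 0.0664] ztop 0.07152681375656245
((301.88177490234375, 215.2244415283203), (69.2343521118164, 15.932055473327637), 6.585500717163086)
  base ((301.35552978515625, 214.9556121826172), (120.50438690185547, 100.35140228271484), 6.0367045402526855)
rails 1501 ((573.6021118164062, 171.5840606689453), (238.7225341796875, 416.4898376464844), 2.345132350921631)
bed ((491.704345703125, 147.9797821044922), (79.1115493774414, 379.247802734375), 1.1974215507507324)
side green [283. 286.] [19. 42.] 75 [ 0.313 -0.141  0.02 ]
side green [364. 280.] [29. 26.] 18 [ 0.484 -0.272  0.02 ]
side green [175. 282.] [43. 10.] 84 [0.106 0.068 0.02 ]
side green [129. 266.] [34. 57.] 63 [0.041 0.214 0.02 ]
side green [210. 228.] [13. 36.] 72 [0.295 0.202 0.02 ]
```

View pics/c1.png

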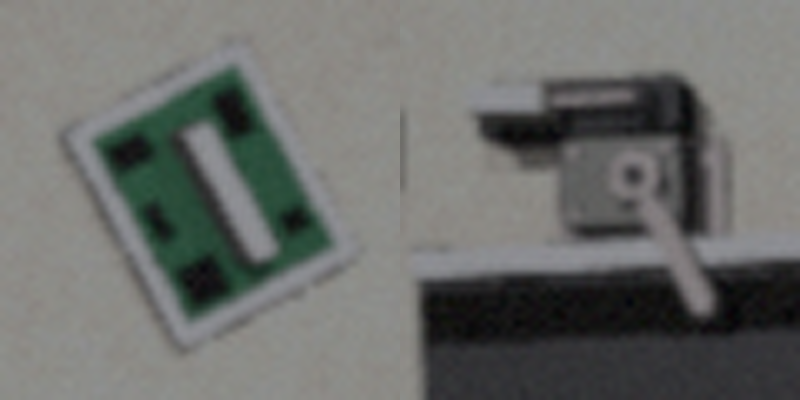

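View pics/c2.png

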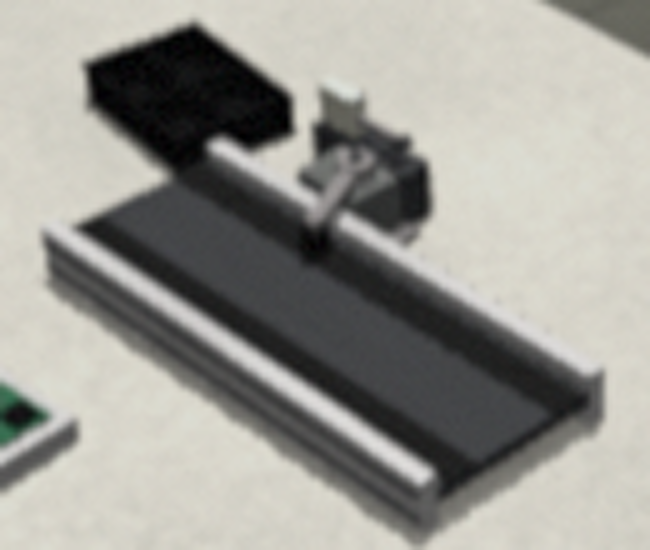

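The left crop shows the chosen carrier at (401,224), at world (0.484, -0.272). It is the farthest right: the others are at y = -0.055, -0.129 and +0.215. The right crop shows the arm leaning upstream and the flag lying flat. Next I fit the bed pose from both rails.

```bash
python3 - <<'E'
from h import *
im=np.load("top0.npy");d=np.load("top0d.npy");P=cloud("top",d)
Q=P[150:245,200:345].reshape(-1,3);I=im[150:245,200:345].reshape(-1,3).astype(int)
z=Q[:,2]
# overall: points with z>.02 and x in bed range
for nm,lo,hi in(("near",.475,.512),("far",.62,.66)):
    b=Q[(z>.036)&(z<.048)&(Q[:,0]>lo-.03)&(Q[:,0]<hi+.02)&(I.min(1)>110)]
    b=b[(b[:,0]>lo-.03)&(b[:,0]<hi)]
    r=cv2.minAreaRect((b[:,:2]*1000).astype(np.float32));print(nm,len(b),r, "meanz",b[:,2].mean())
dk=Q[(z>.024)&(z<.034)];dk=dk[(dk[:,0]>.5)&(dk[:,0]<.64)]
print("deck",len(dk),cv2.minAreaRect((dk[:,:2]*1000).astype(np.float32)),dk[:,2].mean())
# edges by columns: near-rail bright mask in image
g=cv2.cvtColor(im,cv2.COLOR_RGB2GRAY)
for u in (225,240,270,300,320):
    print(u,"far",g[176:196,u],"near",g[224:242,u])
print([plane("top",*p,.042).round(4) for p in [(270,185),(270,235)]])
E
python3 - <<'E'
import cv2,numpy as np
a=np.load("top0.npy");cv2.imwrite("pics/bed.png",cv2.resize(a[170:245,205:340],None,fx=5.9,fy=5.9,interpolation=cv2.INTER_CUBIC)[:,:,::-1])
E
```

```text
near 458 ((463.8117370605469, 147.58531188964844), (12.661492347717285, 377.5560607910156), 2.5423245429992676) meanz 0.04110459224328268
far 428 ((605.6586303710938, 153.11663818359375), (12.988910675048828, 376.9971923828125), 2.5312507152557373) meanz 0.041199429949737236
deck 3413 ((568.3424072265625, 171.1396026611328), (425.3918151855469, 137.54849243164062), 89.39501190185547) 0.02926190285696284
225 far [136 136 137 139 138 139 138 137 138 136 136 142 142 136 119  61  38  24
  16  13] near [ 18  16  22  17  32  53  97 135 140 141 122  79  77 108 137 139 141 141]
240 far [ 98  95  95  95  96  95  92  74  40  66 112 139 139 131 100  47  38  20
  17  22] near [ 22  20  19  26  37  72 113 138 142 130 105  79  80 103 137 139 138 135]
270 far [141 138 138 136 139 140 138 138 139 142 144 142 115  53  44  32  25  18
  21  23] near [ 19  19  33  51  96 138 142 139 118  74  75 104 138 140 138 142 141 140]
300 far [138 140 141 140 137 140 142 138 145 140 130  96  50  42  18  19  17  22
  19  16] near [ 19  38  67 103 138 142 139 119  80  84 109 137 140 137 139 139 138 139]
320 far [140 138 139 139 140 137 139 141 138 131  97  50  37  25  16  23  13  16
  18  17] near [ 40  60  99 139 143 141 121  81  84 111 135 141 142 141 141 139 137 135]
[array([0.6101, 0.1522, 0.042 ]), array([0.4493, 0.1513, 0.042 ])]
```

View pics/bed.png

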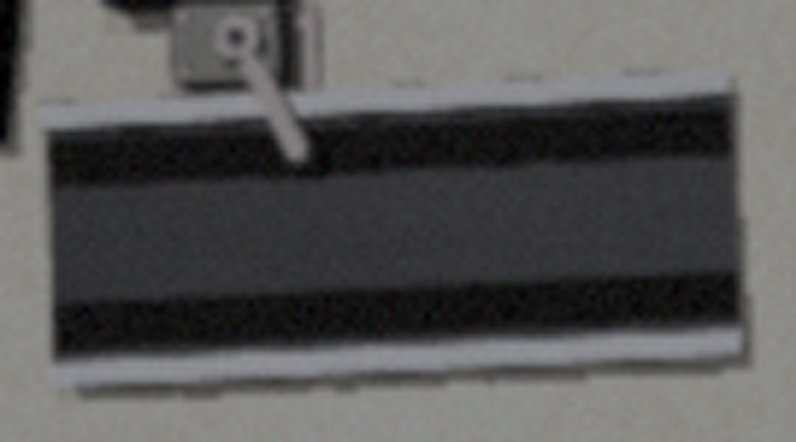

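Rail centres are 141.9 mm apart (142 expected). Bed middle is (0.5347, 0.1504) with yaw +2.5°. The load point is therefore about (0.5395, 0.0405). Carrier is at (0.483, -0.273), yaw 27.8°. I move over it first.

Call:
drive_tool(motion="0 0 0 -0.04 -0.044 0 100;0 0 0 -0.04 -0.044 0 100;0 0 0 -0.04 -0.044 0 100;0 0 0 -0.04 -0.044 0 100;0 0 0 -0.04 -0.044 0 100;0 0 0 -0.04 -0.044 0 100;0 0 0 -0.04 -0.044 0 100;0 0 0 -0.04 -0.044 0 100;0 0 0 -0.04 -0.044 0 100;0 0 0 -0.04 -0.044 0 100;0 0 0 -0.04 -0.044 0 100;0 0 0 -0.04 -0.044 0 100", newtons=50)

```text
clock: 1.6
position: [0.4605, -0.1775, 0.2285]
ee_rot: [0.001, 0.213, 0.977, -0.0]
contact_force: [0.8, 0.9, -0.3]
width: 0.0855
```

Call:
drive_tool(motion="0 0 10.5 0 0 0 100;0 0 10.5 0 0 0 100;0 0 10.5 0 0 0 100;0 0 10.5 0 0 0 100;0 0 10.5 0 0 0 100;0 0 10.5 0 0 0 100;0 0 10.5 0 0 0 100;0 0 10.5 0 0 0 100;0 0 10.5 0 0 0 100;0 0 10.5 0 0 0 100;0 0 10.5 0 0 0 100;0 0 10.5 0 0 0 100")

```text
clock: 3.1
position: [0.458, -0.1819, 0.2222]
ee_rot: [-0.003, 0.974, 0.228, -0.004]
contact_force: [-0.3, -0.8, 0.8]
width: 0.0853
```

```bash
cat > go.py <<'E'
import sys
from h import *
from scipy.spatial.transform import Rotation as R
def rel(x,y,z,yawdeg):
    s=get_state();q=s["ee_rot"];Rc=R.from_quat([q[1],q[2],q[3],q[0]])
    # target: tool z down, tool y at yawdeg
    t=np.deg2rad(yawdeg);Y=np.array([np.cos(t),np.sin(t),0]);Z=np.array([0,0,-1.]);X=np.cross(Y,Z)
    Rt=R.from_matrix(np.stack([X,Y,Z],1))
    dr=(Rc.inv()*Rt).as_rotvec(degrees=True)
    dp=Rc.inv().apply(np.array([x,y,z])-s["position"])
    Ya=Rc.apply([0,1,0])
    print("t",round(s["clock"],2),"pos",s["position"].round(4),"yaw",np.degrees(np.arctan2(Ya[1],Ya[0])).round(2),"f",s["contact_force"].round(1),"w",s["width"].round(4))
    print("turn",dr.round(2),"shift",dp.round(4))
if __name__=="__main__": rel(*map(float,sys.argv[1:]))
E
python3 go.py .483 -.273 .12 -62.2
```

```text
Traceback (most recent call last):
  File "go.py", line 14, in <module>
    if __name__=="__main__": rel(*map(float,sys.argv[1:]))
                             ~~~^^^^^^^^^^^^^^^^^^^^^^^^^^
  File "go.py", line 12, in rel
    print("t",round(s["clock"],2),"pos",s["position"].round(4),"yaw",np.degrees(np.arctan2(Ya[1],Ya[0])).round(2),"f",s["contact_force"].round(1),"w",s["width"].round(4))
                                                                                                                                                      ^^^^^^^^^^^^^^^^
AttributeError: 'float' object has no attribute 'round'
```

```bash
sed -i 's/s\["width"\].round(4)/round(s["width"],4)/' go.py
python3 go.py .483 -.273 .12 -62.2
```

```text
t 3.1 pos [ 0.458  -0.1819  0.2222] yaw -63.65 f [-0.3 -0.8  0.8] w 0.0853
turn [-0.47  0.39 -1.45] shift [-0.0173  0.0935  0.1015]
```

Call:
drive_tool(motion="-0.4 0.4 -1.4 -0.009 0.045 0.02 100;0 0 0 -0.008 0.045 0.03 100;0 0 0 0 0.003 0.03 100;0 0 0 0 0 0.015 100;0 0 0 0 0 0 100")

```text
clock: 3.72
position: [0.4856, -0.2745, 0.123]
ee_rot: [-0.001, 0.971, 0.24, 0.0]
contact_force: [-0.3, 0.1, 1.4]
width: 0.0852
```

```bash
python3 go.py .483 -.273 .037 -62.2
python3 - <<'E'
from h import *
im,d=get_image("side");cv2.imwrite("pics/s1.png",cv2.resize(im[170:330,280:450],None,fx=3.5,fy=3.5)[:,:,::-1])
E
```

```text
t 3.73 pos [ 0.4856 -0.2745  0.123 ] yaw -62.25 f [-0.3  0.1  1.4] w 0.0852
turn [-0.14 -0.04 -0.05] shift [-0.0016 -0.0023  0.086 ]
```

View pics/s1.png

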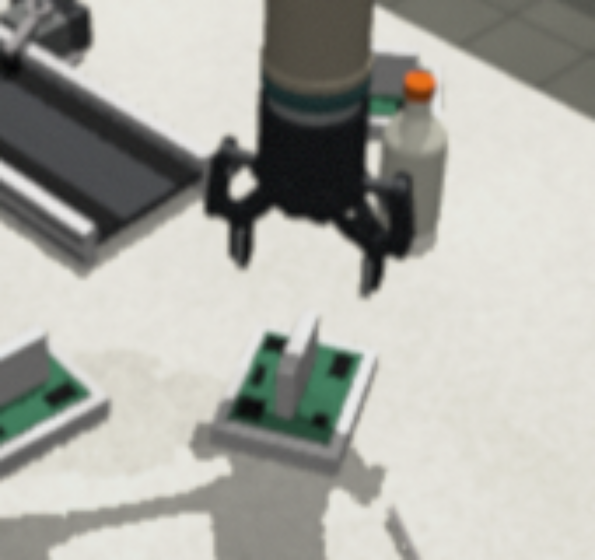

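The gripper is centred above the grip plate, with the jaws straddling its 14 mm thickness (plate near crop (300,365)). I lower and grip.

Call:
drive_tool(motion="0 0 0 -0.0016 -0.002 0.03 100;0 0 0 0 0 0.03 100;0 0 0 0 0 0.017 100;0 0 0 0 0 0.005 100;0 0 0 0 0 0 100")

```text
clock: 4.4
position: [0.4875, -0.2752, 0.0453]
ee_rot: [0.003, 0.971, 0.241, 0.004]
contact_force: [0.1, 0.7, 0.3]
width: 0.0857
```

```bash
python3 go.py .483 -.273 .037 -62.2
```

```text
t 4.4 pos [ 0.4875 -0.2752  0.0453] yaw -62.16 f [0.1 0.7 0.3] w 0.0857
turn [ 0.49 -0.35  0.04] shift [-0.003  -0.0041  0.0083]
```

Call:
drive_tool(motion="0.4 -0.3 0 -0.003 -0.004 0.006 100;0 0 0 -0.001 -0.001 0.004 100;0 0 0 0 0 0 100")

```text
clock: 4.78
position: [0.4825, -0.2732, 0.0368]
ee_rot: [0.002, 0.971, 0.241, 0.002]
contact_force: [0.1, -0.0, -0.0]
width: 0.0857
```

```bash
python3 go.py .483 -.273 .037 -62.2
```

```text
t 4.78 pos [ 0.4825 -0.2732  0.0368] yaw -62.14 f [ 0.1 -0.  -0. ] w 0.0857
turn [ 0.27 -0.12  0.06] shift [ 0.0006  0.0001 -0.0002]
```

Call:
drive_tool(motion="0 0 0 0 0 0 40;0 0 0 0 0 0 0;0 0 0 0 0 0 0;0 0 0 0 0 0 0;0 0 0 0 0 0 0;0 0 0 0 0 0 0", newtons=60)

```text
clock: 5.52
position: [0.4826, -0.2732, 0.0374]
ee_rot: [0.002, 0.971, 0.241, 0.002]
contact_force: [0.5, 0.2, 0.5]
width: 0.0134
```

Call:
drive_tool(motion="0 0 0 0 0 -0.01 0;0 0 0 0 0 -0.02 0;0 0 0 0 0 -0.03 0;0 0 0 0 0 -0.03 0;0 0 0 0 0 -0.03 0;0 0 0 0 0 -0.02 0;0 0 0 0 0 0 0")

```text
clock: 6.4
position: [0.4751, -0.2679, 0.1737]
ee_rot: [-0.007, 0.971, 0.241, -0.006]
contact_force: [0.3, -0.6, -9.3]
width: 0.0137
```

```bash
python3 go.py .5395 .0405 .17 -87.5
```

```text
t 6.4 pos [ 0.4751 -0.2679  0.1737] yaw -62.14 f [ 0.3 -0.6 -9.3] w 0.0137
turn [-0.82  0.69 25.36] shift [ 0.2011 -0.2425  0.006 ]
```

Call:
drive_tool(motion="-0.8 0.7 0 0.02 -0.024 0 0;0 0 0 0.033 -0.04 0 0;0 0 0 0.033 -0.04 0 0;0 0 0 0.033 -0.04 0 0;0 0 0 0.033 -0.04 0 0;0 0 0 0.02 -0.024 0 0;0 0 8 0.015 -0.018 0 0;0 0 8 0 0 0 0;0 0 8 0 0 0 0;0 0 0 0 0 0 0")

```text
clock: 7.65
position: [0.5229, 0.031, 0.1555]
ee_rot: [-0.006, 0.999, 0.027, -0.017]
contact_force: [0.2, -0.4, -9.5]
width: 0.0129
```

```bash
python3 go.py .5395 .0405 .12 -87.5
```

```text
t 7.65 pos [0.5229 0.031  0.1555] yaw -86.88 f [ 0.2 -0.4 -9.5] w 0.0129
turn [-0.72  1.9   0.63] shift [ 0.0183 -0.0081  0.035 ]
```

Call:
drive_tool(motion="-0.7 1.9 0.6 0.018 -0.008 0 0;0 0 0 0 0 0.01 0;0 0 0 0 0 0.01 0;0 0 0 0 0 0 0")

```text
clock: 8.15
position: [0.5395, 0.0404, 0.1311]
ee_rot: [-0.0, 1.0, 0.024, -0.002]
contact_force: [-0.3, 0.1, -8.2]
width: 0.0132
```

```bash
python3 go.py .5395 .0405 .12 -87.5
```

```text
t 8.15 pos [0.5395 0.0404 0.1311] yaw -87.25 f [-0.3  0.1 -8.2] w 0.0132
turn [-0.01  0.2   0.25] shift [ 0.     -0.0001  0.0111]
```

```bash
cat > look.py <<'E'
import sys
from h import *
n=sys.argv[1]
im,d=get_image("top");np.save("t.npy",im);np.save("td.npy",d)
i2,d2=get_image("side");np.save("s.npy",i2);np.save("sd.npy",d2)
a=cv2.resize(im[150:260,205:345],None,fx=5,fy=5,interpolation=2)[:,:,::-1]
b=cv2.resize(i2[120:250,210:370],None,fx=4.6,fy=4.6,interpolation=2)[:,:,::-1]
cv2.imwrite(f"pics/{n}t.png",a);cv2.imwrite(f"pics/{n}s.png",b)
E
python3 look.py a
```

```text
(no output)
```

View pics/at.png

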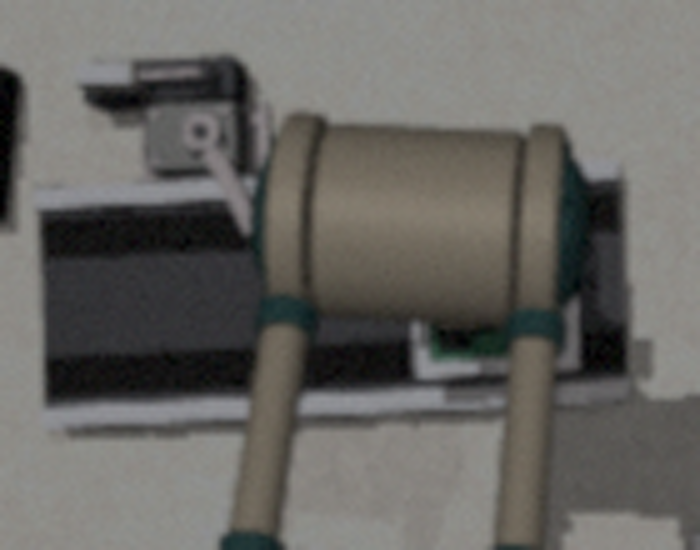

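View pics/as.png

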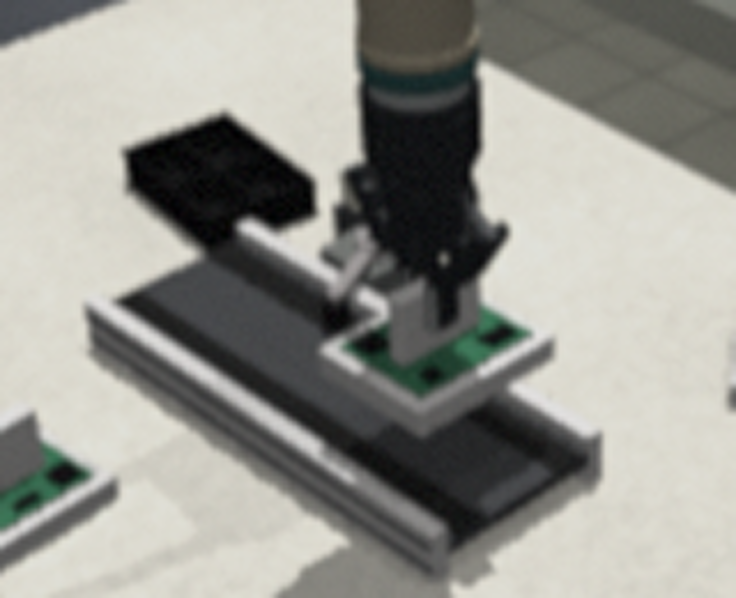

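The carrier hangs over the upstream part of the bed, clear of the roller arm. Its near-edge strip shows in the top crop at (415–578, 375). I measure it from both views' depth.

```bash
cat > meas.py <<'E'
import sys
from h import *
z0,z1=float(sys.argv[1]),float(sys.argv[2])
c=np.array([.5347,.1504]);t=np.deg2rad(2.5);ex=np.array([np.cos(t),np.sin(t)]);ey=np.array([-np.sin(t),np.cos(t)])
for n,f in(("top","td.npy"),("side","sd.npy")):
    P=cloud(n,np.load(f));Q=P.reshape(-1,3)
    m=(Q[:,2]>z0)&(Q[:,2]<z1)&(abs(Q[:,0]-.54)<.12)&(Q[:,1]>-.12)&(Q[:,1]<.3)
    q=Q[m];b=np.stack([(q[:,:2]-c)@ex,(q[:,:2]-c)@ey],1)*1000
    print(n,len(q),"x pct",np.percentile(b[:,0],[0,1,5,50,95,99,100]).round(1),"y",np.percentile(b[:,1],[0,1,5,95,99,100]).round(1),"z",np.percentile(q[:,2],[5,50,95]).round(4))
    r=cv2.minAreaRect(b.astype(np.float32));print(np.round(r[0],1),np.round(r[1],1),round(r[2],2))
E
python3 meas.py .105 .125
```

```text
top 212 x pct [-58.2 -58.  -57.1 -44.6 -26.7 -19.4 -16.1] y [-162.2 -160.9 -159.7  -65.4  -62.7  -62.2] z [0.11   0.1139 0.1187]
[ -38.7 -111.8] [41.7 99.7] 2.02
side 668 x pct [-61.4 -58.9 -57.2 -18.   53.8  60.2  63.2] y [-165.5 -163.7 -161.4  -72.3  -63.9  -59. ] z [0.1075 0.1138 0.1197]
[   0.9 -112.3] [124.6 106.5] 0.01
```

Call:
drive_tool(motion="0 0.2 0.3 -0.001 0 0.015 0;0 0 0 0 0 0.015 0;0 0 0 0 0 0.01 0;0 0 0 0 0 0 0")

```text
clock: 8.75
position: [0.5407, 0.0398, 0.0918]
ee_rot: [0.0, 1.0, 0.021, 0.003]
contact_force: [-0.5, -0.2, -8.9]
width: 0.013
```

```bash
python3 go.py .5387 .0405 .067 -87.5;python3 look.py b; python3 meas.py .065 .09
```

```text
t 8.75 pos [0.5407 0.0398 0.0918] yaw -87.59 f [-0.5 -0.2 -8.9] w 0.013
turn [ 0.02 -0.3  -0.09] shift [-0.0021 -0.0008  0.0248]
top 186 x pct [-56.8 -56.6 -55.1 -43.3 -24.6 106.1 112.2] y [-162.7 -162.6 -161.5  -64.9   70.9   82.7] z [0.0696 0.0746 0.0797]
[  9.8 -28.7] [294.1  82.2] 60.98
side 688 x pct [-60.7 -57.7 -56.  -15.3  54.   61.8  64.6] y [-167.1 -164.8 -162.8  -71.5  -65.1  -58.1] z [0.0678 0.0744 0.0812]
[   2.8 -112.7] [108.2 125.1] 88.05
```

Call:
drive_tool(motion="0 -0.3 0 -0.0025 -0.0008 0.006 0;0 0 0 0 0 0.006 0;0 0 0 0 0 0 0")

```text
clock: 9.22
position: [0.5399, 0.0405, 0.081]
ee_rot: [0.0, 1.0, 0.021, 0.002]
contact_force: [-0.5, 0.5, -9.4]
width: 0.0129
```

```bash
python3 go.py .5387 .0405 .067 -87.5;python3 look.py b; python3 meas.py .055 .077
```

```text
t 9.22 pos [0.5399 0.0405 0.081 ] yaw -87.58 f [-0.5  0.5 -9.4] w 0.0129
turn [ 0.05 -0.24 -0.08] shift [-0.0012 -0.0001  0.014 ]
top 306 x pct [-57.8 -57.6 -55.4 -36.  108.8 115.6 116.5] y [-162.1 -161.8 -158.5   77.3   83.1   84.9] z [0.0568 0.0623 0.0682]
[ 11.3 -27.7] [296.1  79.8] 58.91
side 690 x pct [-61.9 -59.2 -56.8 -15.1  57.1  68.2  79.4] y [-164.9 -163.5 -161.1  -62.6   55.6   69.6] z [0.0571 0.0633 0.0694]
[  6.8 -46.8] [243.5 126.4] 85.47
```

View pics/bs.png

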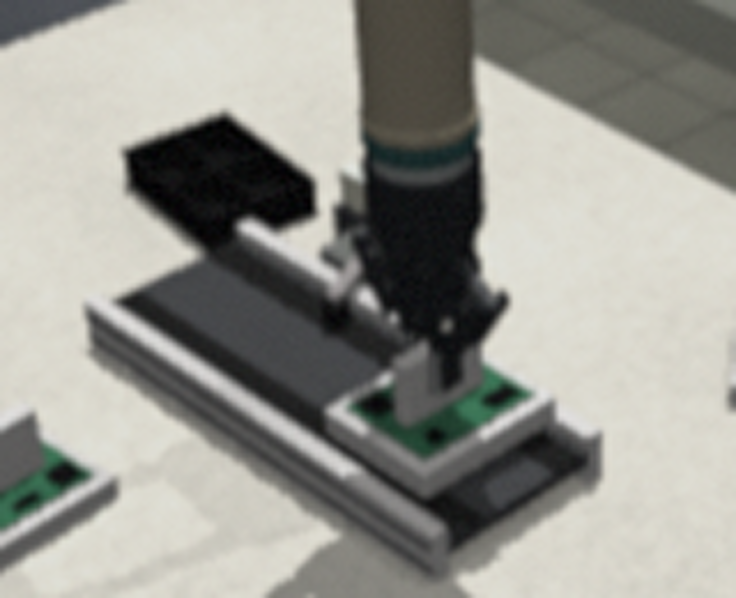

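The carrier sits just above the rails, about 1–2 mm too far in bed +x. I correct this and keep lowering.

Call:
drive_tool(motion="0 -0.2 0 -0.0025 0 0.004 0;0 0 0 -0.0005 0 0.003 0;0 0 0 -0.0005 0 0.002 0")

```text
clock: 9.7
position: [0.537, 0.0403, 0.0723]
ee_rot: [0.0, 1.0, 0.021, 0.001]
contact_force: [-0.7, -1.2, -9.2]
width: 0.0134
```

```bash
python3 go.py .5385 .0405 .067 -87.5
```

```text
t 9.7 pos [0.537  0.0403 0.0723] yaw -87.58 f [-0.7 -1.2 -9.2] w 0.0134
turn [ 0.06 -0.15 -0.08] shift [ 0.0015 -0.0001  0.0053]
```

Call:
drive_tool(motion="0 -0.1 0 0.0012 0 0.0015 0;0 0 0 0 0 0.002 0;0 0 0 0 0 0.002 0;0 0 0 0 0 0 0")

```text
clock: 10.2
position: [0.5383, 0.0403, 0.0676]
ee_rot: [0.001, 1.0, 0.021, 0.001]
contact_force: [0.4, -0.1, -8.2]
width: 0.0134
```

```bash
python3 go.py .5385 .0405 .067 -87.5
```

```text
t 10.2 pos [0.5383 0.0403 0.0676] yaw -87.58 f [ 0.4 -0.1 -8.2] w 0.0134
turn [ 0.06 -0.06 -0.08] shift [ 0.0002 -0.0002  0.0006]
```

Call:
drive_tool(motion="0 0 0 0 0 0.001 0;0 0 0 0 0 0.001 0;0 0 0 0 0 0 0")

```text
clock: 10.58
position: [0.5383, 0.0403, 0.0674]
ee_rot: [0.001, 1.0, 0.021, 0.001]
contact_force: [-2.0, -0.4, -4.4]
width: 0.0132
```

```bash
python3 go.py .5385 .0405 .067 -87.5;python3 look.py c; python3 meas.py .046 .05
```

```text
t 10.57 pos [0.5383 0.0403 0.0674] yaw -87.57 f [-2.  -0.4 -4.4] w 0.0132
turn [ 0.07 -0.13 -0.07] shift [ 0.0003 -0.0002  0.0004]
top 183 x pct [-77.5 -74.2 -58.5 -32.4 123.2 125.3 126.7] y [-185.3 -164.7 -161.1  103.8  114.7  147.9] z [0.0462 0.0479 0.0498]
[ 24.7 -19. ] [333.2 203.5] 89.82
side 312 x pct [-61.9 -60.1 -57.7 -14.3  59.1  99.4 117.5] y [-166.1 -163.8 -161.6   35.6  104.4  109.7] z [0.0463 0.0483 0.0498]
[ 19.4 -24.2] [300.1 135.2] 77.36
```

View pics/cs.png

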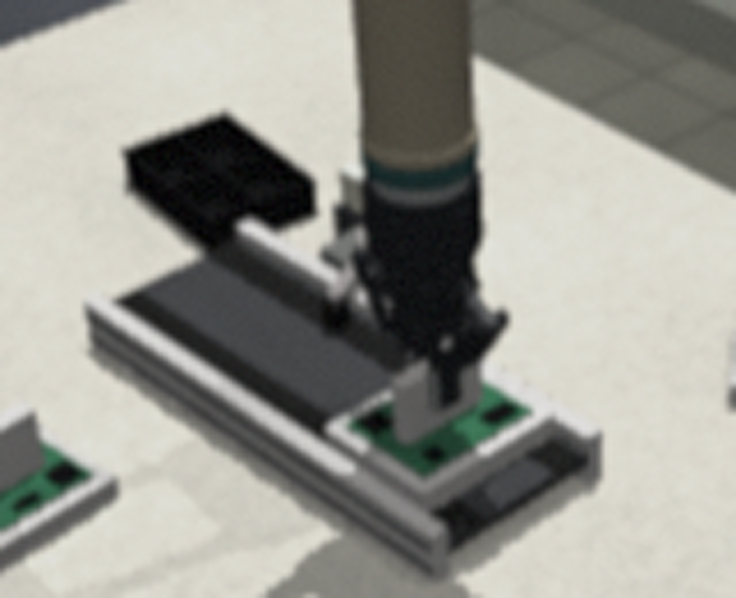

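View pics/ct.png

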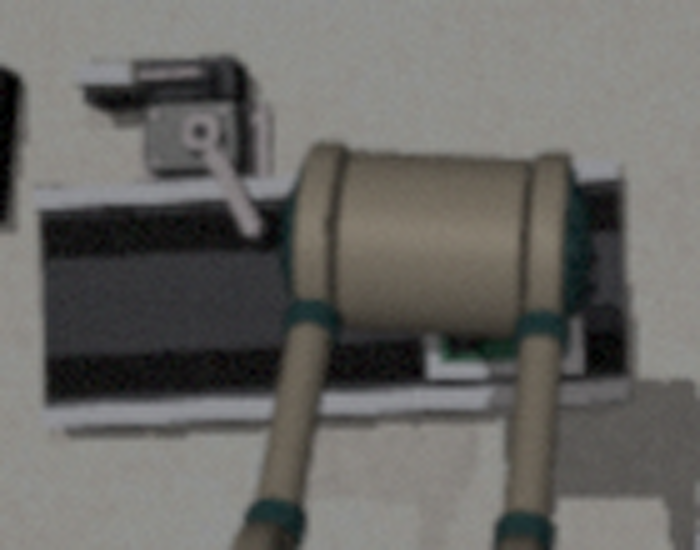

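The carrier is between the rails, the deck is carrying part of its weight, and the arm and flag are still at rest. I release so that it settles flat.

Call:
drive_tool(motion="0 0 0 0 0 0 25;0 0 0 0 0 0 25;0 0 0 0 0 0 25;0 0 0 0 0 0 25;0 0 0 0 0 0 25")

```text
clock: 11.3
position: [0.5426, 0.0401, 0.0687]
ee_rot: [0.001, 1.0, 0.021, 0.005]
contact_force: [-0.1, 1.1, -0.3]
width: 0.0214
```

```bash
python3 go.py .5385 .0405 .067 -87.5;python3 look.py d
python3 - <<'E'
from h import *
c=np.array([.5347,.1504]);t=np.deg2rad(2.5);ex=np.array([np.cos(t),np.sin(t)]);ey=np.array([-np.sin(t),np.cos(t)])
# side view: heights of carrier white rim / board and rails inside carrier bed-y range
P=cloud("side",np.load("sd.npy"));Q=P.reshape(-1,3);b=np.stack([(Q[:,:2]-c)@ex,(Q[:,:2]-c)@ey],1)*1000
for xr in((-58,-50),(-50,-38),(38,50),(50,58)):
    for yr in((-160,-130),(-130,-95),(-95,-65)):
        m=(b[:,0]>xr[0])&(b[:,0]<xr[1])&(b[:,1]>yr[0])&(b[:,1]<yr[1])&(Q[:,2]>.02)&(Q[:,2]<.07)
        if m.sum()>3: print(xr,yr,m.sum(),np.median(Q[m,2]).round(4))
E
```

```text
t 11.3 pos [0.5426 0.0401 0.0687] yaw -87.58 f [-0.1  1.1 -0.3] w 0.0214
turn [ 0.11 -0.59 -0.08] shift [-0.0041 -0.0006  0.0017]
(-58, -50) (-160, -130) 30 0.0458
(-58, -50) (-130, -95) 32 0.0468
(-58, -50) (-95, -65) 20 0.0482
(-50, -38) (-160, -130) 33 0.0482
(-50, -38) (-130, -95) 36 0.0505
(-50, -38) (-95, -65) 22 0.0512
(38, 50) (-160, -130) 26 0.0498
(38, 50) (-130, -95) 12 0.0502
(50, 58) (-160, -130) 13 0.0489
(50, 58) (-130, -95) 14 0.0484
```

View pics/ds.png

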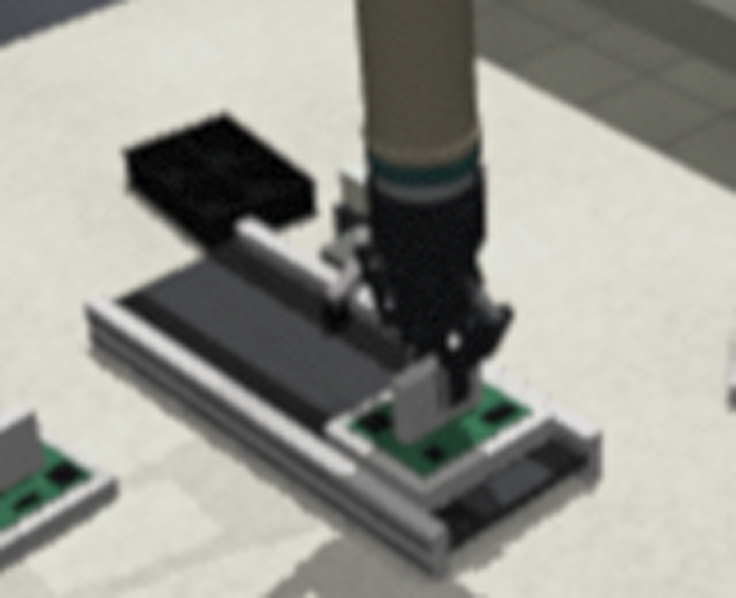

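The carrier is flat at about 50 mm top height, 10 mm clear of the deck-side roller and well short of the arm. Step 1 has been held for over 0.5 s. I re-centre and re-grip lightly.

Call:
drive_tool(motion="0 -0.6 0 -0.004 0 0.002 25;0 0 0 0 0 0 25")

```text
clock: 11.65
position: [0.5381, 0.0399, 0.0664]
ee_rot: [0.001, 1.0, 0.021, -0.001]
contact_force: [0.3, 0.7, -0.4]
width: 0.0213
```

Call:
drive_tool(motion="0 0 0 0 0 0 0;0 0 0 0 0 0 0;0 0 0 0 0 0 0", newtons=50)

```text
clock: 12.02
position: [0.5382, 0.0403, 0.0666]
ee_rot: [0.001, 1.0, 0.021, -0.0]
contact_force: [-0.9, 0.0, -0.2]
width: 0.0135
```

```bash
python3 go.py .5385 .0405 .067 -87.5
```

```text
t 12.03 pos [0.5382 0.0403 0.0666] yaw -87.6 f [-0.9  0.  -0.2] w 0.0135
turn [ 0.08  0.06 -0.1 ] shift [ 0.0004 -0.0002 -0.0004]
```

Now I slide it in small moves, about 16 mm to start.

Call:
drive_tool(motion="0 0 0 0 -0.004 0 0;0 0 0 0 -0.006 0 0;0 0 0 0 -0.006 0 0;0 0 0 0 0 0 0")

```text
clock: 12.52
position: [0.5385, 0.0502, 0.067]
ee_rot: [0.007, 1.0, 0.023, 0.0]
contact_force: [0.6, 2.4, -2.2]
width: 0.013
```

```bash
cat > bed.py <<'E'
from h import *
def st():
    s=get_state();c=np.array([.5347,.1504]);t=np.deg2rad(2.5);ex=np.array([np.cos(t),np.sin(t)]);ey=np.array([-np.sin(t),np.cos(t)])
    p=s["position"];f=s["contact_force"]
    print("t",round(s["clock"],2),"bed x %.1f y %.1f z %.1f mm"%((p[:2]-c)@ex*1e3,(p[:2]-c)@ey*1e3,p[2]*1e3),"f bed",(f[:2]@ex).round(1),(f[:2]@ey).round(1),f[2].round(1))
st()
E
python3 bed.py; python3 go.py .5325 .2 .067 -87.5
```

```text
t 12.53 bed x -0.6 y -100.3 z 67.0 mm f bed 0.7 2.3 -2.2
t 12.53 pos [0.5385 0.0502 0.067 ] yaw -87.38 f [ 0.6  2.4 -2.2] w 0.013
turn [ 0.75 -0.    0.12] shift [ 0.0009 -0.1499 -0.002 ]
```

Call:
drive_tool(motion="0.7 0 0 0 -0.008 0.0003 0;0.1 0 0 0 -0.01 0.0003 0;0.1 0 0 0 -0.01 0.0003 0;0 0 0 0 -0.01 0.0003 0;0 0 0 0 -0.01 0.0003 0;0 0 0 0 0 0 0")

```text
clock: 13.28
position: [0.5384, 0.0891, 0.0671]
ee_rot: [0.007, 1.0, 0.026, 0.002]
contact_force: [-0.1, 1.8, -2.2]
width: 0.0134
```

```bash
python3 bed.py; python3 go.py .5325 .2 .067 -87.5
```

```text
t 13.28 bed x 1.0 y -61.4 z 67.1 mm f bed 0.0 1.8 -2.2
t 13.28 pos [0.5384 0.0891 0.0671] yaw -87.03 f [-0.1  1.8 -2.2] w 0.0134
turn [ 0.86 -0.16  0.47] shift [-0.0002 -0.111  -0.0016]
```

Call:
drive_tool(motion="0.5 -0.1 0.4 -0.001 -0.008 0.0003 0;0.2 0 0.1 -0.0005 -0.01 0.0003 0;0.2 0 0.1 -0.0005 -0.01 0.0003 0;0 0 0 -0.0005 -0.006 0.0003 0;0 0 0 0 0 0 0")

```text
clock: 13.9
position: [0.5363, 0.1162, 0.0669]
ee_rot: [0.006, 1.0, 0.023, 0.002]
contact_force: [0.0, 0.9, -0.9]
width: 0.0134
```

```bash
python3 bed.py; python3 go.py .5325 .2 .067 -87.5; python3 look.py e; python3 meas.py .046 .053
```

```text
t 13.9 bed x 0.1 y -34.2 z 66.9 mm f bed 0.0 0.9 -0.9
t 13.9 pos [0.5363 0.1162 0.0669] yaw -87.39 f [ 0.   0.9 -0.9] w 0.0134
turn [ 0.65 -0.21  0.11] shift [ 0.     -0.0838 -0.001 ]
top 391 x pct [-76.6 -68.8 -56.  -15.6 120.8 125.1 130.3] y [-172.6 -147.2  -84.7  106.1  113.2  151.1] z [0.0464 0.0494 0.0525]
[ 25.6 -13.8] [323.3 199.5] 88.12
side 434 x pct [-73.8 -59.6 -56.6 -16.5  55.   59.9  61.9] y [-162.1  -88.3  -84.7    7.    12.3   45.9] z [0.0466 0.0499 0.0525]
[-21.5 -56.4] [178.9 153.9] 22.98
```

View pics/es.png

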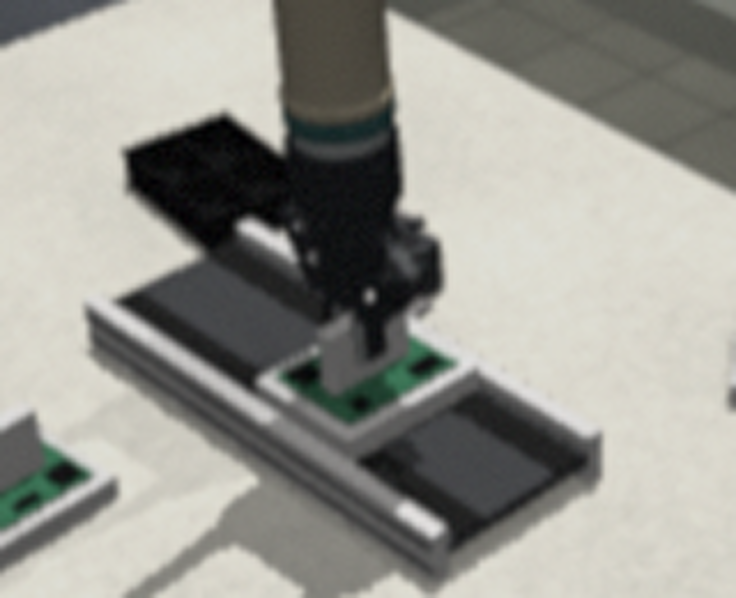

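View pics/et.png

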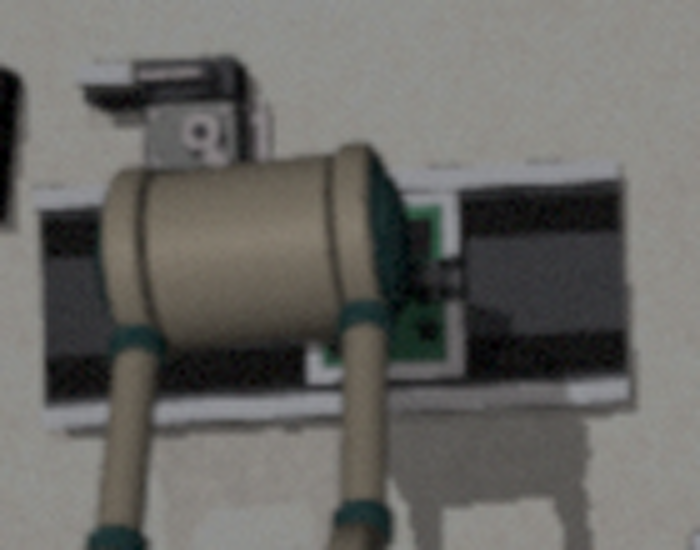

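In the side crop the carrier is at (370,390). In the top crop the flag at (105,75) is still level, and TCP y matches the measured rear edge (centre about -35 mm). I set up a flag-angle reading from depth, then advance in small steps.

```bash
cat > flag.py <<'E'
import sys
from h import *
import bed
c=np.array([.5347,.1504]);t=np.deg2rad(2.5);ex=np.array([np.cos(t),np.sin(t)]);ey=np.array([-np.sin(t),np.cos(t)])
im,d=(get_image("top") if len(sys.argv)<2 else (np.load("t.npy"),np.load("td.npy")))
np.save("t.npy",im);np.save("td.npy",d)
Q=cloud("top",d).reshape(-1,3);b=np.stack([(Q[:,:2]-c)@ex,(Q[:,:2]-c)@ey],1)*1000
m=(b[:,0]>130)&(b[:,0]<162)&(b[:,1]>40)&(b[:,1]<220)&(Q[:,2]>.05)&(Q[:,2]<.16)
y=b[m,1];z=Q[m,2]*1000
print("flag n",m.sum(),"y %.0f..%.0f"%(y.min(),y.max()),"zmax",np.sort(z)[-6:].round(0))
for k in range(40,220,10):
    s=(y>=k)&(y<k+10)
    if s.any(): print((k,round(float(np.median(z[s])))),end=" ")
print()
E
python3 flag.py old
```

```text
t 14.0 bed x 0.2 y -34.2 z 66.9 mm f bed 0.4 -0.4 0.5
flag n 108 y 65..150 zmax [80. 80. 81. 81. 81. 82.]
(60, 64) (70, 62) (80, 64) (90, 63) (100, 62) (110, 69) (120, 76) (130, 75) (140, 76)
```

Call:
drive_tool(motion="0.5 -0.2 0.1 -0.0005 -0.006 0.0003 0;0.2 0 0 -0.0003 -0.006 0.0003 0;0.2 0 0 -0.0003 -0.006 0.0003 0;0.2 0 0 -0.0003 -0.006 0.0003 0;0 0 0 0 0 0 0")

```text
clock: 14.62
position: [0.5354, 0.133, 0.0666]
ee_rot: [0.002, 1.0, 0.024, 0.001]
contact_force: [0.4, 1.6, -1.2]
width: 0.0136
```

```bash
python3 flag.py; python3 go.py .5325 .2 .067 -87.5
```

```text
t 14.62 bed x -0.0 y -17.4 z 66.6 mm f bed 0.5 1.6 -1.2
flag n 106 y 65..149 zmax [80. 80. 80. 81. 82. 84.]
(60, 64) (70, 62) (80, 64) (90, 62) (100, 63) (110, 74) (120, 77) (130, 76) (140, 77) 
t 14.68 pos [0.5354 0.1331 0.0666] yaw -87.28 f [-0.2 -0.8 -0.3] w 0.0134
turn [ 0.25 -0.11  0.22] shift [ 0.0003 -0.067  -0.0007]
```

Call:
drive_tool(motion="0.3 0 0.2 -0.0003 -0.006 0.0002 0;0.2 0 0 -0.0003 -0.006 0.0002 0;0.2 0 0 -0.0003 -0.006 0.0002 0;0 0 0 0 0 0 0")

```text
clock: 15.18
position: [0.5341, 0.1448, 0.0666]
ee_rot: [0.002, 1.0, 0.024, 0.001]
contact_force: [1.1, 2.9, -0.6]
width: 0.0133
```

```bash
python3 flag.py; python3 go.py .5325 .2 .067 -87.5
```

```text
t 15.18 bed x -0.8 y -5.6 z 66.6 mm f bed 1.3 2.8 -0.6
flag n 110 y 66..150 zmax [79. 80. 80. 81. 82. 84.]
(60, 63) (70, 63) (80, 63) (90, 63) (100, 63) (110, 68) (120, 75) (130, 75) (140, 75) 
t 15.22 pos [0.5341 0.1448 0.0666] yaw -87.26 f [ 1.6 -0.6  1.1] w 0.0135
turn [ 0.22 -0.1   0.24] shift [ 0.001  -0.0552 -0.0006]
```

Call:
drive_tool(motion="0.2 0 0.2 0.0003 -0.006 0.0002 0;0.2 0 0 0 -0.006 0.0002 0;0 0 0 0 0 0 0")

```text
clock: 15.6
position: [0.5338, 0.1522, 0.0667]
ee_rot: [0.003, 1.0, 0.024, 0.0]
contact_force: [1.3, 0.6, -2.3]
width: 0.0135
```

```bash
python3 flag.py; python3 go.py .5325 .2 .067 -87.5
```

```text
t 15.6 bed x -0.9 y 1.9 z 66.7 mm f bed 1.4 0.5 -2.3
flag n 110 y 65..150 zmax [79. 79. 80. 81. 81. 81.]
(60, 64) (70, 62) (80, 62) (90, 62) (100, 63) (110, 71) (120, 77) (130, 75) (140, 76) 
t 15.65 pos [0.5338 0.1523 0.0667] yaw -87.3 f [ 1.6 -2.1 -0.9] w 0.0134
turn [ 0.33 -0.05  0.2 ] shift [ 0.001  -0.0477 -0.0006]
```

Call:
drive_tool(motion="0.2 0 0.2 0.0003 -0.006 0.0002 0;0.2 0 0 0 -0.006 0.0002 0;0 0 0 0 0 0 0")

```text
clock: 16.02
position: [0.5335, 0.1599, 0.0668]
ee_rot: [0.004, 1.0, 0.023, 0.0]
contact_force: [0.6, 1.2, -2.0]
width: 0.0133
```

```bash
python3 flag.py; python3 go.py .5325 .2 .067 -87.5
```

```text
t 16.02 bed x -0.8 y 9.5 z 66.8 mm f bed 0.6 1.2 -2.0
flag n 108 y 66..150 zmax [79. 79. 81. 81. 81. 82.]
(60, 63) (70, 62) (80, 62) (90, 63) (100, 64) (110, 73) (120, 77) (130, 77) (140, 75) 
t 16.07 pos [0.5335 0.1599 0.0667] yaw -87.33 f [ 0.2 -1.4 -1.8] w 0.0131
turn [0.43 0.   0.17] shift [ 0.0009 -0.0401 -0.0006]
```

Call:
drive_tool(motion="0.3 0 0.1 0.0005 -0.006 0.0002 0;0.2 0 0 0.0002 -0.006 0.0002 0;0 0 0 0 0 0 0")

```text
clock: 16.45
position: [0.5334, 0.1677, 0.0667]
ee_rot: [0.004, 1.0, 0.024, -0.0]
contact_force: [1.1, 1.2, -3.3]
width: 0.0132
```

```bash
python3 flag.py; python3 go.py .5325 .2 .067 -87.5
```

```text
t 16.45 bed x -0.6 y 17.3 z 66.7 mm f bed 1.1 1.1 -3.3
flag n 111 y 66..150 zmax [79. 79. 79. 79. 80. 80.]
(60, 62) (70, 62) (80, 61) (90, 63) (100, 65) (110, 68) (120, 76) (130, 75) (140, 75) (150, 73) 
t 16.5 pos [0.5334 0.1678 0.0667] yaw -87.26 f [ 0.4 -1.8 -1.1] w 0.0132
turn [0.41 0.06 0.24] shift [ 0.0006 -0.0323 -0.0005]
```

Call:
drive_tool(motion="0.3 0 0.1 0.0005 -0.006 0.0002 0;0.2 0 0 0.0002 -0.004 0.0002 0;0 0 0 0 0 0 0")

```text
clock: 16.88
position: [0.5333, 0.1737, 0.0667]
ee_rot: [0.003, 1.0, 0.024, -0.001]
contact_force: [0.0, -0.9, -2.0]
width: 0.0135
```

```bash
python3 flag.py; python3 go.py .5325 .2 .067 -87.5
```

```text
t 16.88 bed x -0.3 y 23.3 z 66.7 mm f bed 0.0 -0.9 -2.0
flag n 107 y 59..150 zmax [79. 79. 80. 80. 81. 82.]
(50, 50) (60, 65) (70, 63) (80, 63) (90, 63) (100, 62) (110, 70) (120, 76) (130, 76) (140, 75) 
t 16.93 pos [0.5333 0.1737 0.0667] yaw -87.21 f [ 0.6 -3.1  0.3] w 0.0133
turn [0.38 0.13 0.29] shift [ 0.0004 -0.0263 -0.0005]
```

```bash
python3 look.py f
```

```text
(no output)
```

View pics/fs.png

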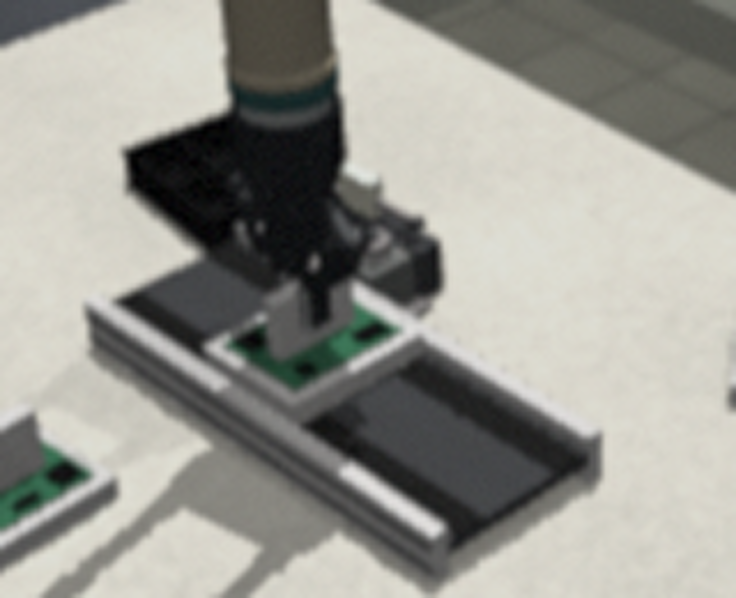

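View pics/ft.png

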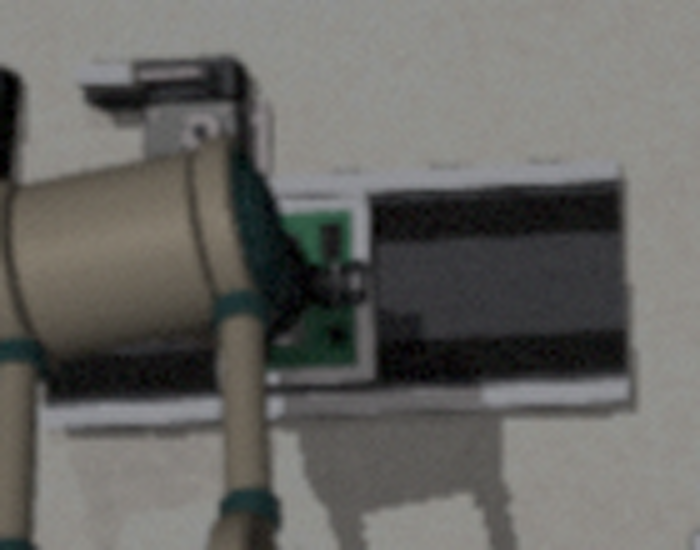

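The arm has swung out of view behind the gripper, and the flag (top crop (105,75)) is still level. I go on with steps of about 6 mm.

Call:
drive_tool(motion="0.3 0 0.2 0.0003 -0.006 0.0002 0;0.2 0 0 0.0002 -0.004 0.0002 0;0 0 0 0 0 0 0")

```text
clock: 17.4
position: [0.5332, 0.1803, 0.0667]
ee_rot: [0.003, 1.0, 0.024, -0.001]
contact_force: [1.1, -1.4, -1.3]
width: 0.0138
```

```bash
python3 flag.py; python3 go.py .5325 .2 .067 -87.5
```

```text
t 17.4 bed x -0.2 y 29.9 z 66.7 mm f bed 1.0 -1.4 -1.3
flag n 109 y 65..150 zmax [80. 80. 80. 80. 81. 81.]
(60, 64) (70, 63) (80, 62) (90, 62) (100, 63) (110, 71) (120, 76) (130, 77) (140, 76) 
t 17.45 pos [0.5332 0.1803 0.0666] yaw -87.27 f [-0.1 -3.  -0.6] w 0.0136
turn [0.28 0.18 0.23] shift [ 0.0002 -0.0197 -0.0005]
```

Call:
drive_tool(motion="0.3 0 0.2 0.0002 -0.006 0.0002 0;0.2 0 0 0 -0.004 0.0002 0;0 0 0 0 0 0 0")

```text
clock: 17.82
position: [0.5333, 0.1867, 0.0666]
ee_rot: [0.002, 1.0, 0.023, -0.001]
contact_force: [1.0, -1.1, -0.8]
width: 0.0133
```

```bash
python3 flag.py; python3 go.py .5325 .2 .067 -87.5
```

```text
t 17.82 bed x 0.2 y 36.3 z 66.6 mm f bed 1.0 -1.1 -0.8
flag n 106 y 66..149 zmax [79. 80. 80. 80. 80. 81.]
(60, 64) (70, 63) (80, 63) (90, 62) (100, 61) (110, 73) (120, 76) (130, 76) (140, 74) 
t 17.88 pos [0.5333 0.1867 0.0666] yaw -87.36 f [ 0.5 -3.2 -1. ] w 0.0131
turn [0.2  0.17 0.14] shift [-0.0002 -0.0133 -0.0004]
```

Call:
drive_tool(motion="0.2 0.1 0.1 0 -0.006 0.0002 0;0.1 0 0 0 -0.004 0.0002 0;0 0 0 0 0 0 0")

```text
clock: 18.25
position: [0.5339, 0.1915, 0.0669]
ee_rot: [0.004, 1.0, 0.024, -0.0]
contact_force: [0.2, -1.6, -2.6]
width: 0.0137
```

```bash
python3 flag.py; python3 go.py .5325 .2 .067 -87.5
```

```text
t 18.25 bed x 1.0 y 41.1 z 66.9 mm f bed 0.1 -1.6 -2.6
flag n 114 y 59..147 zmax [87. 87. 87. 88. 89. 89.]
(50, 50) (60, 63) (70, 63) (80, 65) (90, 65) (100, 66) (110, 83) (120, 83) (130, 84) (140, 83) 
t 18.3 pos [0.5339 0.1916 0.0668] yaw -87.29 f [ 1.2 -3.5 -0.8] w 0.0134
turn [0.5  0.01 0.21] shift [-0.001  -0.0085 -0.0002]
```

Call:
drive_tool(motion="0.2 0.1 0.1 0 -0.006 0.0002 0;0.1 0 0 0 -0.004 0.0002 0;0 0 0 0 0 0 0")

```text
clock: 18.68
position: [0.5342, 0.1961, 0.0671]
ee_rot: [0.007, 1.0, 0.024, 0.001]
contact_force: [1.9, -1.4, -3.6]
width: 0.0131
```

```bash
python3 flag.py; python3 go.py .5325 .2 .067 -87.5
```

```text
t 18.68 bed x 1.5 y 45.7 z 67.1 mm f bed 1.8 -1.5 -3.6
flag n 112 y 66..150 zmax [101. 102. 102. 102. 103. 103.]
(60, 64) (70, 65) (80, 67) (90, 69) (100, 74) (110, 91) (120, 94) (130, 98) (140, 78) (150, 50) 
t 18.73 pos [0.5342 0.1961 0.0671] yaw -87.23 f [ 1.5 -4.   0.1] w 0.0134
turn [ 0.82 -0.1   0.28] shift [-0.0015 -0.0039  0.0001]
```

The flag is rising, at about 0.35 rad now. Roughly 7–8 mm more is needed.

Call:
drive_tool(motion="0.5 -0.1 0.2 -0.001 -0.006 0.0005 0;0.2 0 0 -0.0005 -0.004 0.0003 0;0 0 0 0 0 0 0")

```text
clock: 19.1
position: [0.534, 0.2013, 0.067]
ee_rot: [0.006, 1.0, 0.024, 0.001]
contact_force: [0.5, -1.7, -2.2]
width: 0.0129
```

```bash
python3 flag.py; python3 go.py .5325 .2 .067 -87.5
```

```text
t 19.1 bed x 1.5 y 50.8 z 67.0 mm f bed 0.4 -1.7 -2.2
flag n 114 y 66..141 zmax [115. 115. 116. 116. 117. 118.]
(60, 64) (70, 65) (80, 72) (90, 83) (100, 101) (110, 108) (120, 113) (130, 101) (140, 93) 
t 19.15 pos [0.5339 0.2013 0.067 ] yaw -87.25 f [ 1.3 -5.6 -1.2] w 0.0132
turn [ 0.66 -0.13  0.25] shift [-0.0015  0.0013  0.    ]
```

Call:
drive_tool(motion="0.5 -0.1 0.2 -0.001 -0.005 0.0004 0;0.2 0 0 -0.0005 -0.0035 0.0003 0;0 0 0 0 0 0 0")

```text
clock: 19.52
position: [0.5338, 0.2049, 0.0669]
ee_rot: [0.004, 1.0, 0.024, 0.002]
contact_force: [1.0, -1.1, -3.1]
width: 0.0134
```

```bash
python3 flag.py; python3 go.py .5325 .2 .067 -87.5;python3 look.py g
```

```text
t 19.52 bed x 1.5 y 54.5 z 66.9 mm f bed 0.9 -1.2 -3.1
flag n 117 y 66..134 zmax [123. 123. 124. 125. 125. 129.]
(60, 63) (70, 64) (80, 78) (90, 106) (100, 115) (110, 122) (120, 117) (130, 109) 
t 19.57 pos [0.5338 0.205  0.0669] yaw -87.27 f [ 1.7 -5.2 -0.6] w 0.0136
turn [ 0.51 -0.17  0.23] shift [-0.0015  0.0049 -0.0001]
```

View pics/gs.png

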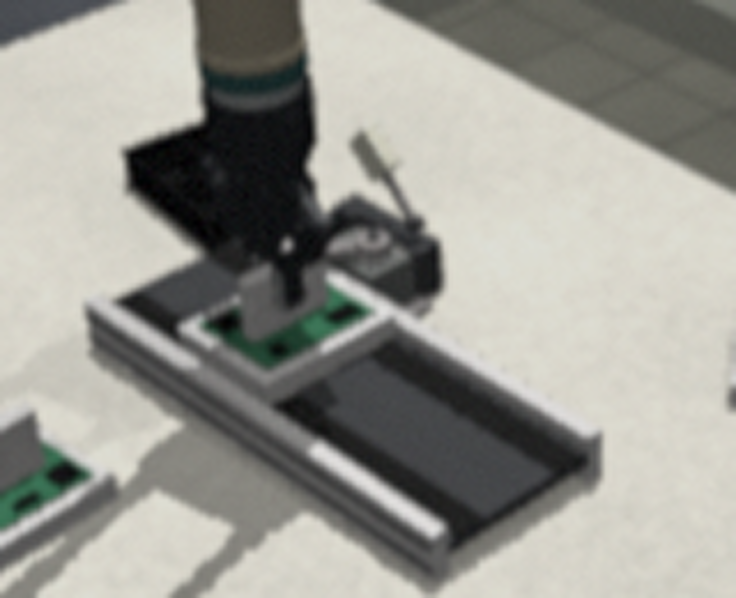

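The flag stands at about 0.72 rad (side crop, block at (372,155)). I let it hold, then open part way.

Call:
drive_tool(motion="0 0 0 0 0 0 0;0 0 0 0 0 0 0;0 0 0 0 0 0 35;0 0 0 0 0 0 35;0 0 0 0 0 0 35;0 0 0 0 0 0 35")

```text
clock: 20.42
position: [0.5331, 0.2082, 0.0672]
ee_rot: [0.002, 1.0, 0.025, 0.002]
contact_force: [-0.8, 0.1, 1.1]
width: 0.03
```

```bash
python3 flag.py; python3 go.py .5325 .2 .067 -87.5
```

```text
t 20.43 bed x 1.0 y 57.9 z 67.2 mm f bed -0.8 0.1 1.1
flag n 118 y 66..134 zmax [125. 125. 126. 126. 126. 127.]
(60, 62) (70, 65) (80, 78) (90, 103) (100, 114) (110, 121) (120, 117) (130, 108) 
t 20.48 pos [0.5332 0.2082 0.0672] yaw -87.19 f [-0.9 -0.1 -0.2] w 0.03
turn [ 0.28 -0.17  0.31] shift [-0.0011  0.0082  0.0003]
```

The flag held. I centre the jaws around the plate and rise.

Call:
drive_tool(motion="0 0 0 0 0.003 0 45;0 0 0 0 0 -0.01 45;0 0 0 0 0 -0.015 45;0 0 0 0 0 -0.02 45;0 0 0 0 0 -0.03 45;0 0 0 0 0 -0.03 45;0 0 0 0 0 -0.04 45;0 0 0 0 0 0 45")

```text
clock: 21.48
position: [0.5339, 0.2059, 0.2238]
ee_rot: [0.001, 1.0, 0.024, 0.005]
contact_force: [-0.4, -0.0, -0.9]
width: 0.0382
```

Call:
drive_tool(motion="0 0 0 -0.04 0.04 -0.02 45;0 0 0 -0.04 0.04 0 45;0 0 0 -0.04 0.04 0 45;0 0 0 -0.04 0.04 0 45;0 0 0 0 0.04 0 45;0 0 0 0 0.04 0 45;0 0 0 0 0 0 45;0 0 0 0 0 0 45")

```text
clock: 22.48
position: [0.3783, -0.047, 0.2426]
ee_rot: [0.002, 1.0, 0.025, 0.005]
contact_force: [-0.7, 0.6, -0.6]
width: 0.0383
```

```bash
python3 flag.py; python3 look.py z
python3 - <<'E'
from h import *
c=np.array([.5347,.1504]);t=np.deg2rad(2.5);ex=np.array([np.cos(t),np.sin(t)]);ey=np.array([-np.sin(t),np.cos(t)])
Q=cloud("top",np.load("td.npy")).reshape(-1,3);b=np.stack([(Q[:,:2]-c)@ex,(Q[:,:2]-c)@ey],1)*1000
m=(abs(b[:,0])<45)&(abs(b[:,1]-54)<45)&(Q[:,2]>.062)&(Q[:,2]<.11)&(abs(b[:,1]-54)<25);print("grip",m.sum(),cv2.minAreaRect(b[m].astype(np.float32)),np.percentile(Q[m,2],[50,90]))
for xr in((-58,-42),(42,58)):
    for yr in((8,30),(30,75),(75,100)):
        m=(b[:,0]>xr[0])&(b[:,0]<xr[1])&(b[:,1]>yr[0])&(b[:,1]<yr[1]);print(xr,yr,np.median(Q[m,2]).round(4))
E
```

```text
t 22.48 bed x -164.9 y -190.3 z 242.6 mm f bed -0.7 0.6 -0.6
flag n 118 y 63..135 zmax [124. 125. 125. 125. 127. 128.]
(60, 64) (70, 65) (80, 78) (90, 104) (100, 113) (110, 122) (120, 115) (130, 107) 
grip 154 ((3.9661178588867188, 51.02857971191406), (68.46920013427734, 14.583305358886719), 0.7662295699119568) [0.09784317 0.10114383]
(-58, -42) (8, 30) 0.05
(-58, -42) (30, 75) 0.0491
(-58, -42) (75, 100) 0.0497
(42, 58) (8, 30) 0.0518
(42, 58) (30, 75) 0.0502
(42, 58) (75, 100) 0.051
```

View pics/zs.png

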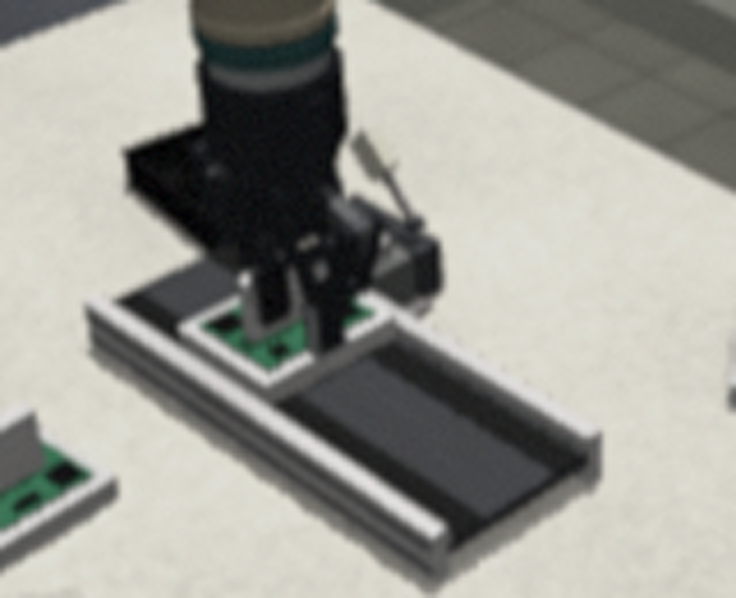

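View pics/zt.png

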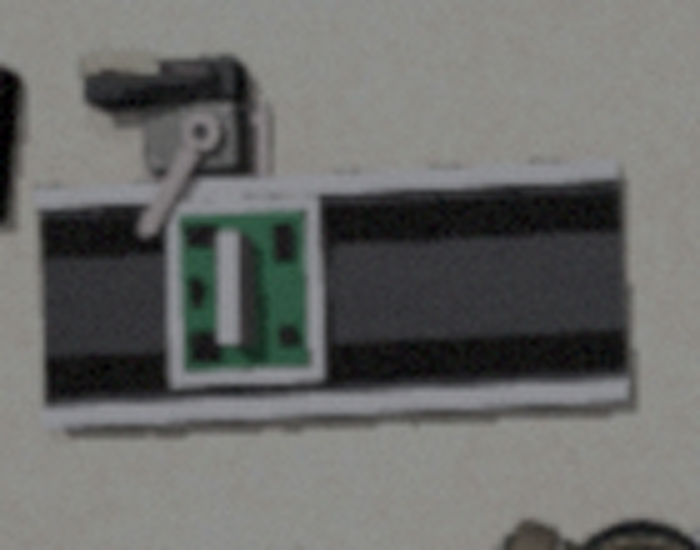

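The top crop shows the carrier square between the rails at (246,290), its front edge holding the roller arm downstream at (150,230) and the flag half up. The gripper is well clear of everything.

```bash
python3 -c "
from rig import *
print(sign_off())"
```

```text
the job is handed in; nothing more can be done
None
```

I set the rightmost carrier down in the upstream end of the bed, then slid it about 165 mm downstream until the switch tripped. I let go, backed off and handed the job in at about 22.6 s; `sign_off` gives no verdict.

Last checks, from the camera images just before handing in:
- **Flag:** it stands at about 0.7 rad (worked out from its height, limits 0.4 to 1.15). It stayed there after release and after the arm backed away.
- **Carrier height:** its rim top measures 49 to 52 mm above the table, so it lies flat on the 30 mm deck.
- **Carrier angle:** it is square to the bed within about 1°.
- **Carrier sideways position:** the grip plate measures 3 to 4 mm off the bed's centre line toward the switch. That is close to the rail but inside the 8 mm limit. The gripper position had put it nearer 1 mm.
- **Robot:** the gripper is open and clear, touching nothing.
- **Bystanders:** the arm passed near none of them, but I did not measure their positions again at the end.

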